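# Load the leaf slide under the stage clips

### The job

Pick up the long slide by its grip fin, lay it on the near end of the viewing stage with its raised bar pointing at the two sprung clips, and slide it in flat and straight until both clips have ridden up over the bar and snapped down onto the glass behind it. Let go and leave it there, lying flat. Leave the short slide alone where it lies.

Things in the scene. Friction and masses are not known exactly. Their poses are not given: they have to be found in the camera images.
- slide_center (a point): Long slide: grey plate 110 (x) x 80 x 6 mm, 100 g, big leaf window. Raised bar, 8 mm in x, across its +x end, top 12 mm above the underside; bar end points roughly away from the robot. Grip fin 30 mm (x) by 16 mm (y) stands centred 36 mm to -x of the middle, from 6 to 40 mm above the underside: pinch its 16 mm. Point: mid-length and mid-width, 20 mm above the underside; z up
- stage_stop (a point): Viewing stage: fixed grey block 240 (x) x 150 mm, top 40 mm above the table, no side guides. Point: on its top, on the centre line, at the foot of the stop (28 wide, 14 high) that ends the slide's travel. x = push direction, z up. Near end of the top is 185 mm to -x. A bar end 80 mm or more before the point is clear of the clips; within 16 mm of it the bar is past both clip noses
- clip_left (a joint): Steel clip, 10 mm wide, along x, 24 mm to +y of the stage's centre line; hinge 45 mm beyond the stop point. Nose 24 to 28 mm before the point, 2 mm above the empty stage; its toe rises at 32 degrees to a tip 64 mm before the point, 27 mm up. Rad, grows as the nose lifts, sprung to 0 (1 N at the nose): 0 stage empty, 0.06 snapped down on the glass, 0.15 riding on the bar
- clip_right (a joint): The same clip, 24 mm to -y of the centre line. Pushing the slide in, held 0 to 5 mm above the stage top, lifts both clips; the push needs about 5 to 15 N in all
- short_center (a point): Short slide, to be left alone: grey plate 76 x 52 x 6 mm, no bar, round knob of 18 mm diameter, 32 mm high overall, small round specimen. Point: its middle, 16 mm above its underside
Mind the look-alikes: they are no part of the job. What is shaped like the part that bears slide_center but green, pink or yellow is not meant.

How it is judged:
By the outcome, as a careful person would: the job done as asked, in the order asked, and still so for the second after the job is handed in, with the robot touching nothing.
It also fails if it takes over 40 s, if anything falls off the work surface, if the arm or the gripper's body presses on something with over 40 N, if the wrist force passes 120 N, or if a joint passes its speed limit or range.

### The arm

A 6-joint arm with a two-finger parallel gripper is mounted at the origin on the work surface. World frame = base frame: x ahead of the robot, y to its left, z up, the work surface at z = 0. Lengths are in mm, angles in rad, forces in N, time in s.
With the tool pointing down it reaches from about 300 to 750 mm from the base axis. Payload 8.5 kg.
Tool frame: the origin (TCP) lies on the centre line of the jaws, within the pads' length; the fingertips stand 14 mm ahead of it and the grasp point (between the pads) lies 5 mm behind it; z points along the fingers, y is the direction in which the jaws open and shut (so a half turn about z gives the same grasp; the last joint's range is limited). The gripper opens to 85 mm and grips with 20 to 120 N. Pads are 22 mm wide; open, the fingers measure 114 mm over their backs; the gripper's body (76 mm by 85 mm) begins 54 mm behind the grasp point. The pads swing forward as they close: fully open they stand 13 mm farther back than shut.
Start: joints at [0.946, 0.381, 1.297, -0, 1.464, -0.215], TCP at [219.124, 504.445, 245.322] pointing down, gripper open.
Joint ranges: [-3.11, 3.11], [-0.89, 2.33], [0.22, 2.48], [-1.42, 4.56], [0.17, 2.85], [-2.88, 2.88]. Speed limits (rad/s): [2.39, 2.39, 3.14, 3.14, 3.14, 3.14].

### API

Orientations are given as [roll, pitch, yaw] about the fixed x, y, z axes, in that order (R = Rz(yaw) Ry(pitch) Rx(roll)).
In Python, from bench import env gives the robot as it stands.
- The arm moves only by the tool arm_command, never from a script. Its argument "motion" is a list of rows, each an object with "gripper": the finger opening in mm, from 0 to 85.4; "linear": the shift along the tool's x, y, z in mm, a list of three; "delta_rot": the turn, a rotation vector about the tool's x, y, z in degrees, a list of three. A call has 1 to 10 rows; each row shifts and turns the pose as measured when the row begins, along the tool's axes as they then stand; what a row does not reach is not made up. A row lasts 1/8 s, in which the tool goes at most 62.5 mm and 10.7 degrees, less where a joint would pass 70% of its speed; a pose out of reach is approached as far as the arm can. A call is refused whole if a number of a shift passes 62.5 or a number of a turn 10.7, either way. A call with a gripper value outside its range is refused whole. The fingers move at their own pace and stop on an object; "newtons" is the grip in N (left out, the last holds). Time passes only in rows, so rows that do not move let the fingers close. It gives the time, the measured TCP pose, the force and the opening at its end, in the units of the state.
- env.state(): the state, without advancing time (a new reading comes with each control period).
- env.read_camera(name): name is "scene" or "top" or "wrist"; returns the picture (384x512x3 uint8, red, green, blue); there is no depth.
- env.get_calibration(name): a dict with "K" (3x3 intrinsics, pixels), "world_from_camera" (4x4, takes a point from camera to world coordinates); the wrist camera has in their place "hand_eye" (4x4, takes a point from camera to tool coordinates, whose origin is the TCP and whose axes are the flange's). Camera axes: x right, y down, z forward; pixel columns grow to the right and rows downward; lengths in mm; the calibration is good to about 2 mm. A picture is of the moment at which its call begins: read the wrist's pose just before it. get_calibration takes no time and is no camera call.
- env.hand_in(): hands the job in, once; it reports no verdict.
Trained networks look in the newest picture that a camera, given by its name, has taken for a name from the list of things; names that differ only in an ending like _2 or _b are one class to them, and where a whole thing is asked for, a point or a joint stands for the part that bears it (a point fixed in the world has none). Each returns a list of dicts, best first, with "conf" (0 to 1); they miss things now and then, are a little off and sometimes report something else, mostly with a low value. They report only what shows in the picture. A call takes as long as a camera call. They do not tell look-alikes from the thing itself.
- env.find_in(label, camera): "location" ([x, y, z] in mm, in the coordinates of the camera as it stood for that picture, good to about 4 mm: the middle of the surface that is visible of it).
The state is a dict: "time": time; "q": joint angles; "qvel": joint speeds; "joint_torque": joint torques, N m; "position": TCP position; "orientation": TCP orientation; "ft_force": force on the tool from outside, world axes, zero at the start; "ft_torque": the same for the moment, N m; "grip_width": finger opening in mm.
Only numpy, scipy, OpenCV 4.12 (cv2) and the standard library are available. Lean on these libraries where they do the work, as an engineer would, in place of code of your own. Each camera call takes 0.05 s, during which the arm holds its last target.

## Working session

There is one attempt and no reset: what is moved stays moved. The work goes in short steps, Python scripts to look and compute and a tool call to move; the robot and the scene stay as the last step left them, time stands still between calls to the robot, and variables do not carry over. Pictures are saved under pics/ and viewed, and the job is handed in when it is done.

Besides the shell and the picture viewer there is one more tool, called after "Call:" as name([rows], argument=value, ...), one row to a line, values as JSON. arm_command: Moves the arm, as the interface text tells. Its arguments: {"type":"object","properties":{"motion":{"type":"array","items":{"type":"object","properties":{"gripper":{"type":"number"},"linear":{"type":"array","items":{"type":"number"}},"delta_rot":{"type":"array","items":{"type":"number"}}}}},"newtons":{"type":"number"}},"required":["motion"]}

```bash
mkdir -p pics; ls; cat > h.py <<'E'
import numpy as np, cv2
from bench import env
from scipy.spatial.transform import Rotation as R
def save(im,n): cv2.imwrite('pics/'+n+'.png', im[:,:,::-1])
def w(cam,p):
    T=np.array(env.get_calibration(cam)['world_from_camera']); return (T@np.r_[p,1])[:3]
def tool():
    s=env.state(); T=np.eye(4); T[:3,:3]=R.from_euler('xyz',s['orientation']).as_matrix(); T[:3,3]=s['position']; return T
def ray(cam,uv,z,TW=None):
    c=env.get_calibration(cam); K=np.array(c['K']); T=TW if TW is not None else np.array(c['world_from_camera'])
    d=T[:3,:3]@np.linalg.solve(K,np.r_[uv,1]); o=T[:3,3]; return o+d*(z-o[2])/d[2]
def proj(cam,P,TW=None):
    c=env.get_calibration(cam); K=np.array(c['K']); T=TW if TW is not None else np.array(c['world_from_camera'])
    p=np.linalg.inv(T)@np.r_[P,1]; q=K@p[:3]; return q[:2]/q[2]
E
python3 - <<'E'
from h import *
np.set_printoptions(precision=1,suppress=True)
for c in ('scene','top'):
    save(env.read_camera(c),c+'0')
    for l in ('slide_center','stage_stop','clip_left','clip_right','short_center'):
        for d in env.find_in(l,c)[:4]: print(c,l,round(d['conf'],2),w(c,d['location']),proj(c,w(c,d['location'])))
s=env.state();print(s)
E
```

```text
pics
scene slide_center 0.9 [340.2  94.5   4.3] [266.6 156.8]
scene slide_center 0.62 [266.8 260.9   4.3] [307.3 134.1]
scene slide_center 0.59 [434. 257.   8.] [324.1 167.3]
scene slide_center 0.56 [624.5 176.5   6.9] [322.1 220.3]
scene stage_stop 0.56 [615.9 -48.1  40.9] [242.8 227. ]
scene clip_left 0.7 [633.7 -68.6  58.1] [236.5 230.4]
scene short_center 0.72 [ 483.9 -247.4    2.1] [165.5 211.6]
top slide_center 0.78 [335.1  92.3   6.6] [208.7 250.3]
top slide_center 0.61 [258.4 261.8   8.8] [135.2 285. ]
top slide_center 0.6 [427.2 256.3   9.4] [138.6 211.9]
top stage_stop 0.64 [585.3 -47.   34.7] [266.9 141.9]
top clip_left 0.74 [638.3 -25.2  57.7] [257.4 117.4]
top clip_left 0.24 [ 480.9 -247.5    5.8] [351.2 186.5]
top clip_right 0.45 [636.2 -73.3  58.2] [278.2 118. ]
top short_center 0.88 [ 481.4 -250.9    3.8] [352.4 186.4]
{'time': 0.6, 'q': array([ 0.9,  0.4,  1.3, -0. ,  1.5, -0.2]), 'qvel': array([ 0., -0., -0.,  0.,  0., -0.]), 'joint_torque': array([ -0. , -44.8, -23.1,  -0. ,   0. ,  -0. ]), 'position': array([219.1, 504.5, 245.3]), 'orientation': array([-3.1,  0. ,  2.7]), 'ft_force': array([-0.8,  0. ,  0.5]), 'ft_torque': array([-0.,  0.,  0.]), 'grip_width': 85.15397715285597}
```

```bash
python3 - <<'E'
import cv2
a=cv2.imread('pics/top0.png');cv2.imwrite('pics/t1.png',cv2.resize(a[60:340,80:440],None,fx=2.1,fy=2.1,interpolation=2))
E
```

```text
(no output)
```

View pics/scene0.png

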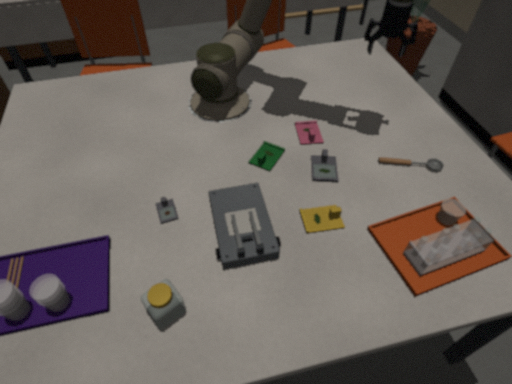

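View pics/t1.png

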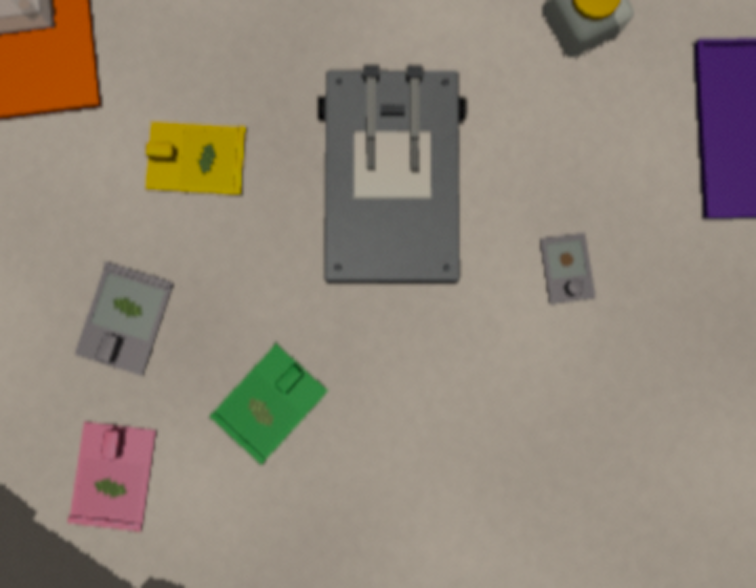

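Long-slide candidates, by top-picture pixel:
- grey with leaf, (139,212)
- green, (209,250)
- pink, (135,285)
- yellow, (174,136)
- short grey with knob, (352,186)

The grey one with the bar, the leaf window and the fin matches the description. The stage is at about (267,145). Next I take a close crop and measure.

```bash
python3 - <<'E'
from h import *
np.set_printoptions(precision=1,suppress=True)
a=cv2.imread('pics/top0.png')
cr=lambda x0,y0,x1,y1,f:cv2.resize(a[y0:y1,x0:x1],None,fx=f,fy=f,interpolation=2)
A=cr(110,180,170,245,6);B=cr(225,85,310,200,5)
h=max(A.shape[0],B.shape[0]);C=np.zeros((h,A.shape[1]+B.shape[1],3),np.uint8);C[:A.shape[0],:A.shape[1]]=A;C[:B.shape[0],A.shape[1]:]=B
cv2.imwrite('pics/c1.png',C);print(A.shape,B.shape)
c=env.get_calibration('top');print(c['K'],np.array(c['world_from_camera']));print(np.array(env.get_calibration('wrist')['hand_eye']),env.get_calibration('wrist')['K'])
print(tool())
E
```

```text
(390, 360, 3) (575, 425, 3)
[[471.8   0.  254.4]
 [  0.  471.8 187. ]
 [  0.    0.    1. ]] [[  -0.    -1.     0.1  351.3]
 [  -1.     0.    -0.    -1.5]
 [   0.    -0.1   -1.  1119.9]
 [   0.     0.     0.     1. ]]
[[  -0.    -1.    -0.3   72. ]
 [   1.    -0.    -0.     0.1]
 [   0.    -0.3    1.  -127.7]
 [   0.     0.     0.     1. ]] [[331.8   0.  254.2]
 [  0.  331.8 184.3]
 [  0.    0.    1. ]]
[[ -0.9   0.4  -0.  219.1]
 [  0.4   0.9  -0.  504.5]
 [ -0.   -0.   -1.  245.3]
 [  0.    0.    0.    1. ]]
```

View pics/c1.png

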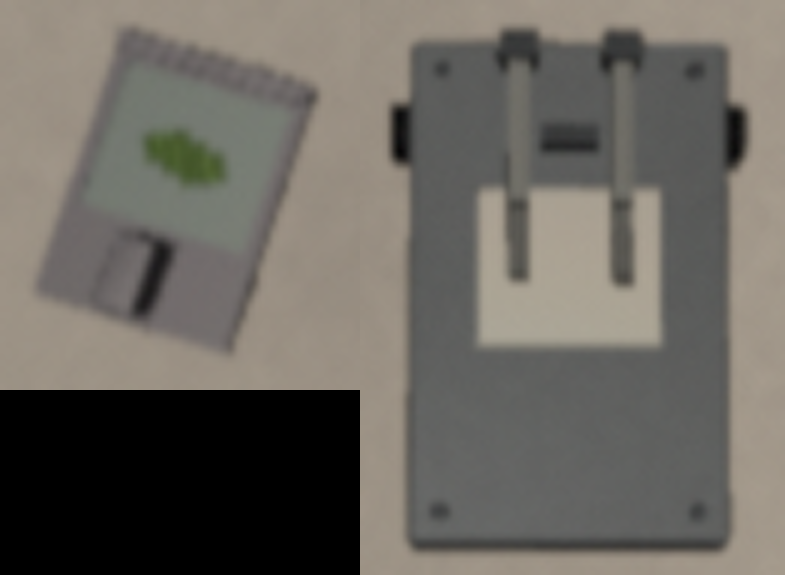

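The crop confirms a grey plate with a leaf. The ribbed bar is at its far end (crop (215,60)) and the fin at its near end (135,275). The stage clips point toward the robot. Next I work out the poses.

```bash
cat > m.py <<'E'
from h import *
np.set_printoptions(precision=1,suppress=True)
f=lambda p,z:ray('top',np.array(p),z)
S=lambda p,z:f((p[0]/6+110,p[1]/6+180),z)
G=lambda p,z:f(((p[0]-360)/5+225,p[1]/5+85),z)
nl,nr,fl,fr=S((37,292),6),S((232,353),6),S((122,28),12),S((315,92),12)
print('slide',nl,nr,fl,fr)
print('len',np.linalg.norm((fl-nl)[:2]),np.linalg.norm((fr-nr)[:2]),np.linalg.norm((nl-nr)[:2]),np.linalg.norm((fl-fr)[:2]))
c=(nl+nr+fl+fr)/4;d=(fl+fr-nl-nr);e=(nl+fl-nr-fr)
y=np.degrees(np.arctan2(d[1],d[0]));y2=np.degrees(np.arctan2(-e[0],e[1]));print('center',c,'yaw',y,y2)
y=np.radians((y+y2)/2);u=np.array([np.cos(y),np.sin(y)])
print('fin',c[:2]-36*u, 'fin top px seen', S((120,272),40))
q=[G(p,40) for p in ((411,43),(727,45),(729,548),(408,548))];print('stage',q)
fl,fr,nr,nl=q
d=fl+fr-nl-nr;e=nl+fl-nr-fr
print('ctr',sum(q)/4,'yaw',np.degrees(np.arctan2(d[1],d[0])),np.degrees(np.arctan2(-e[0],e[1])),np.linalg.norm(d)/2,np.linalg.norm(e)/2)
print('stop foot top', G((570,125),54),G((570,150),40),'clips tips',G((518,280),67),G((623,285),67))
E
python3 m.py
```

```text
slide [388.8 309.    6. ] [363.9 232.7   6. ] [491.5 276.   12. ] [465.2 200.1  12. ]
len 107.93856173277894 106.39914003040934 80.2130954288509 80.33098230713317
center [427.4 254.4   9. ] yaw -17.806878189399658 -18.578953779432975
fin [393.2 265.7] fin top px seen [394.7 268.3  40. ]
stage [array([701.2,  25.8,  40. ]), array([ 698.6, -123.4,   40. ]), array([ 459.7, -118.2,   40. ]), array([461.8,  29.6,  40. ])]
ctr [580.3 -46.5  40. ] yaw -1.082317904864323 -0.8941342635808583 239.18197820576552 148.53381830357006
stop foot top [656.6 -47.9  54. ] [648.6 -48.3  40. ] clips tips [580.8 -22.4  67. ] [577.9 -70.1  67. ]
```

```bash
cat >> h.py <<'E'
def goto(P,yaw):
    "tool-frame delta to world P, tool-down with tool yaw deg"
    T=tool(); Rt=R.from_euler('xyz',[np.pi,0,np.radians(yaw)]).as_matrix()
    d=T[:3,:3].T@(np.array(P)-T[:3,3]); rv=np.degrees(R.from_matrix(T[:3,:3].T@Rt).as_rotvec())
    s=env.state();print('t',round(s['time'],2),'pos',s['position'],'ypr',np.degrees(s['orientation']),'F',s['ft_force'],'w',s['grip_width'])
    print('delta tool',np.round(d,2),'rot',np.round(rv,2))
E
python3 - <<'E'
from h import *
np.set_printoptions(precision=2,suppress=True)
goto([393.5,266,160],162)
E
```

```text
t 0.6 pos [219.11 504.45 245.33] ypr [-180.      0.    156.52] F [-0.79  0.04  0.5 ] w 85.15397715285597
delta tool [-254.95 -149.24   85.33] rot [-0.    0.   -5.48]
```

Call:
arm_command([
  {"linear": [-42,-25,14],"gripper": 60},
  {"linear": [-42,-25,14],"gripper": 60},
  {"linear": [-42,-25,14],"gripper": 60},
  {"linear": [-42,-25,14],"gripper": 60},
  {"linear": [-42,-25,14],"gripper": 60},
  {"linear": [-42,-25,14],"gripper": 60},
  {"linear": [0,0,0],"delta_rot": [0,0,-5.5],"gripper": 60},
  {"linear": [0,0,0],"gripper": 60},
])

```text
$.motion[0]: bad value
```

```bash
python3 - <<'E'
from h import *
np.set_printoptions(precision=2,suppress=True)
goto([393.5,266,24],162)
T=tool()@np.array(env.get_calibration('wrist')['hand_eye']);np.save('Tw1',T)
im=env.read_camera('wrist');np.save('w1',im);save(cv2.resize(im,None,fx=1.5,fy=1.5,interpolation=2),'w1')
for d in env.find_in('slide_center','wrist')[:3]: print(d['conf'],(T@np.r_[d['location'],1])[:3])
E
```

```text
t 0.6 pos [219.11 504.45 245.33] ypr [-180.      0.    156.52] F [-0.79  0.04  0.5 ] w 85.15397715285597
delta tool [-254.95 -149.23  221.33] rot [-0.    0.   -5.48]
0.9 [239.6  265.36   4.08]
0.59 [404.87 289.35   8.82]
```

View pics/w1.png

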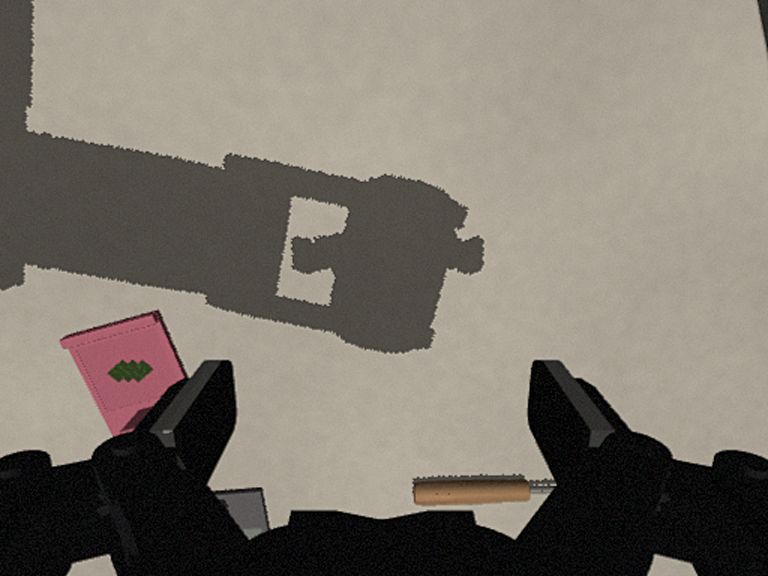

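Not moved yet: the row was refused, and it looks as if all keys are needed. The picture shows the pink look-alike at (125,370) and the corner of the grey slide at (245,510). I send the move again.

Call:
arm_command([
  {"linear": [-42,-25,14],"delta_rot": [0,0,0],"gripper": 60},
  {"linear": [-42,-25,14],"delta_rot": [0,0,0],"gripper": 60},
  {"linear": [-42,-25,14],"delta_rot": [0,0,0],"gripper": 60},
  {"linear": [-42,-25,14],"delta_rot": [0,0,0],"gripper": 60},
  {"linear": [-42,-25,14],"delta_rot": [0,0,0],"gripper": 60},
  {"linear": [-21,-25,14],"delta_rot": [0,0,0],"gripper": 60},
  {"linear": [0,0,0],"delta_rot": [0,0,-5.5],"gripper": 60},
  {"linear": [0,0,0],"delta_rot": [0,0,0],"gripper": 60},
], newtons=40)

```text
time: 1.7
position: [376.8, 268.4, 159.2]
orientation: [3.138, 0.002, 2.83]
ft_force: [-0.8, 0.2, 0.7]
grip_width: 59.8
```

```bash
cat > look.py <<'E'
import sys
from h import *
np.set_printoptions(precision=2,suppress=True)
n=sys.argv[1]
goto([393.5,266,24],162)
T=tool()@np.array(env.get_calibration('wrist')['hand_eye']);np.save('T'+n,T)
im=env.read_camera('wrist');np.save(n,im);save(cv2.resize(im,None,fx=1.5,fy=1.5,interpolation=2),n)
for d in env.find_in('slide_center','wrist')[:3]: print(d['conf'],(T@np.r_[d['location'],1])[:3])
E
python3 look.py w2
```

```text
t 1.7 pos [376.75 268.43 159.22] ypr [179.8    0.11 162.15] F [-0.8   0.24  0.66] w 59.82403030449195
delta tool [-16.43   2.34 135.26] rot [0.2  0.11 0.15]
0.72 [429.56 259.71  11.02]
0.68 [274.03 267.95   4.45]
0.6 [331.9   96.51   8.26]
```

View pics/w2.png

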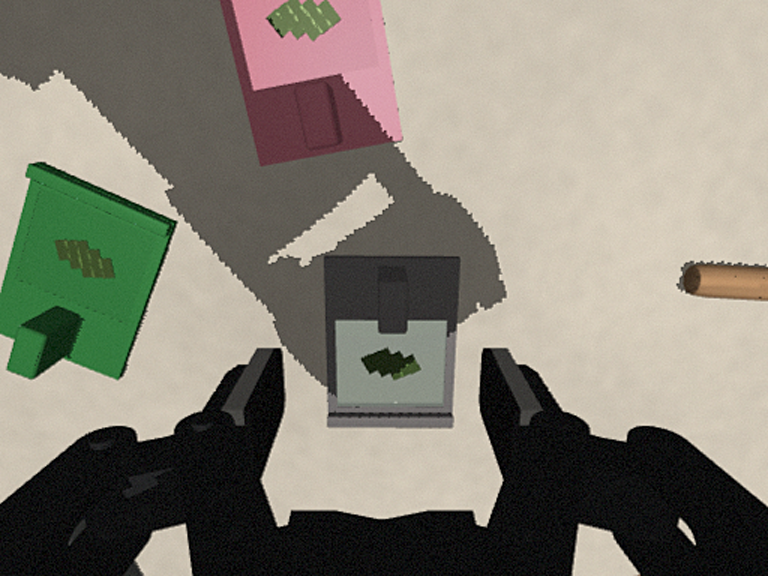

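The wrist picture shows the grey slide: plate x 325-460, near edge y 257, bar end y 427. The fin is at (392,300), lined up with the jaws.

```bash
python3 - <<'E'
from h import *
np.set_printoptions(precision=1,suppress=True)
T=np.load('Tw2.npy')
g=lambda x,y,z:ray('wrist',np.array([x/1.5,y/1.5]),z,T)
a,b,c,d=g(325,257,6),g(460,257,6),g(328,427,12),g(453,427,12)
print(a,b,c,d,np.linalg.norm(a-b),np.linalg.norm(c-d),np.linalg.norm((a+b-c-d)[:2])/2)
m=(a+b+c+d)/4;e=c+d-a-b;y=np.arctan2(e[1],e[0]);e2=b-a+d-c;print(m,np.degrees(y),np.degrees(np.arctan2(-e2[0],e2[1])))
u=np.array([np.cos(y),np.sin(y)]);print('fin',m[:2]-36*u)
print('fin top near edge',g(378,267,40),g(406,267,40),'far',g(379,330,40),g(407,332,40))
E
python3 - <<'E'
import numpy as np,cv2
im=np.load('w2.npy')[160:235,200:325];im=np.clip(im.astype(float)*1.8,0,255).astype('uint8')
cv2.imwrite('pics/w2c.png',cv2.resize(im[:,:,::-1],None,fx=6,fy=6,interpolation=2))
E
```

```text
[366.7 237.8   6. ] [390.9 312.5   6. ] [470.6 203.2  12. ] [495.1 278.5  12. ] 78.58654761690661 79.19113768256706 109.5585972250159
[430.8 258.    9. ] -18.242259284547533 -17.954691955765213
fin [396.6 269.3]
fin top near edge [373.  268.3  40. ] [377.4 282.   40. ] far [406.4 258.   40. ] [412.1 271.9  40. ]
```

View pics/w2c.png

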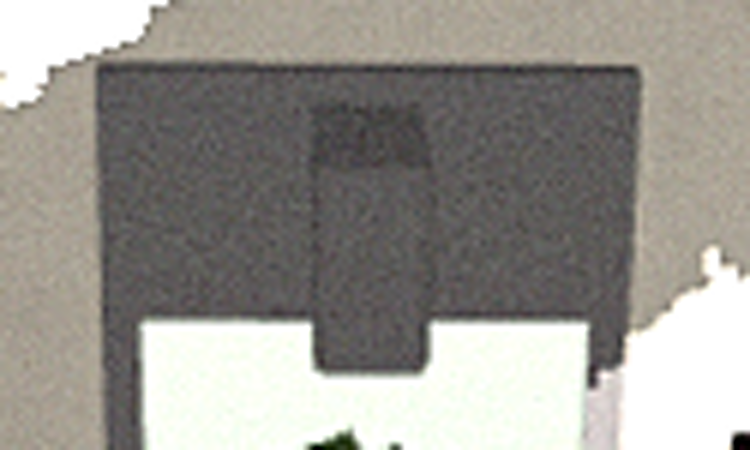

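```bash
python3 - <<'E'
from h import *
np.set_printoptions(precision=1,suppress=True)
T=np.load('Tw2.npy')
for p in ((252.1,187.7),(271.6,187.7),(252.5,221.6),(271.4,221.6),(261.9,204.6)): print(ray('wrist',np.array(p),40,T))
goto([396.5,268.5,24],162)
T=tool();print(T)
E
```

```text
[380.4 265.9  40. ]
[385.1 280.4  40. ]
[407.7 257.4  40. ]
[412.3 271.9  40. ]
[396.1 269.   40. ]
t 1.8 pos [376.5 268.8 159.3] ypr [179.8   0.1 162.1] F [ 0.1 -0.2 -0.4] w 60.210830098503095
delta tool [-18.9   5.3 135.3] rot [0.2 0.1 0.1]
[[ -1.    0.3   0.  376.5]
 [  0.3   1.    0.  268.8]
 [ -0.    0.   -1.  159.3]
 [  0.    0.    0.    1. ]]
```

Call:
arm_command([
  {"linear": [-19,5.3,35],"delta_rot": [0.2,0.1,0.1],"gripper": 60},
  {"linear": [0,0,45],"delta_rot": [0,0,0],"gripper": 60},
  {"linear": [0,0,42],"delta_rot": [0,0,0],"gripper": 60},
  {"linear": [0,0,5],"delta_rot": [0,0,0],"gripper": 60},
  {"linear": [0,0,0],"delta_rot": [0,0,0],"gripper": 60},
])

```text
time: 2.42
position: [398.5, 271.2, 31.9]
orientation: [3.137, 0.006, 2.826]
ft_force: [-0.2, 0.4, -0.1]
grip_width: 60.0
```

```bash
sed -i 's/393.5,266,24/396.3,268.8,25/' look.py; python3 look.py w3
```

```text
t 2.42 pos [398.46 271.22  31.88] ypr [179.73   0.35 161.91] F [-0.21  0.41 -0.1 ] w 59.951204674798724
delta tool [ 1.34 -3.    6.86] rot [ 0.27  0.35 -0.09]
0.63 [302.46 261.19   5.03]
0.55 [415.6  269.     9.38]
```

View pics/w3.png

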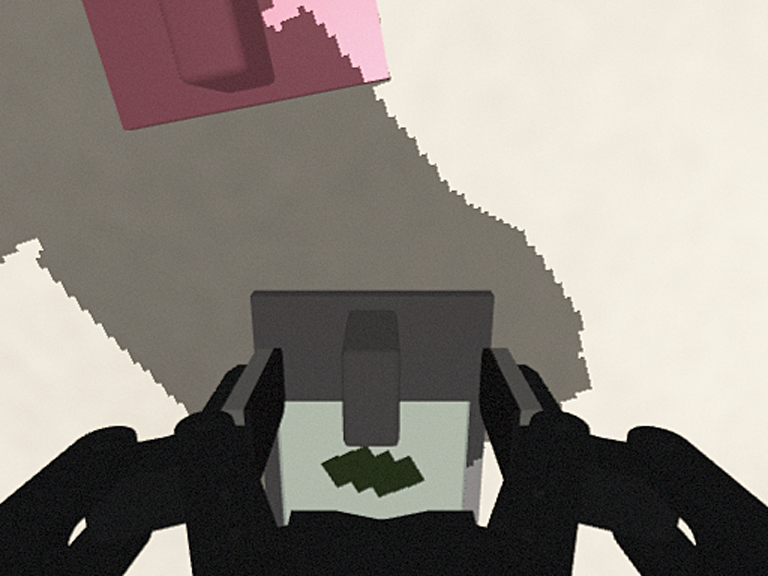

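The fin is at image x 371 and the jaw centre at 382. That agrees with the computed shift of -3 mm along tool y. I correct it, go down and close.

Call:
arm_command([
  {"linear": [1.3,-3,0],"delta_rot": [0.2,0.3,0],"gripper": 60},
  {"linear": [0,0,7],"delta_rot": [0,0,0],"gripper": 60},
  {"linear": [0,0,0],"delta_rot": [0,0,0],"gripper": 10},
  {"linear": [0,0,0],"delta_rot": [0,0,0],"gripper": 10},
  {"linear": [0,0,0],"delta_rot": [0,0,0],"gripper": 10},
  {"linear": [0,0,0],"delta_rot": [0,0,0],"gripper": 10},
  {"linear": [0,0,0],"delta_rot": [0,0,0],"gripper": 10},
], newtons=60)

```text
time: 3.4
position: [397.4, 269.0, 27.5]
orientation: [3.137, 0.005, 2.826]
ft_force: [0.4, 0.0, -0.7]
grip_width: 14.9
```

```bash
python3 look.py w4
```

```text
t 3.4 pos [397.37 269.02  27.52] ypr [179.73   0.3  161.9 ] F [ 0.38  0.02 -0.74] w 14.906601658476385
delta tool [ 0.96 -0.56  2.52] rot [ 0.27  0.3  -0.1 ]
0.93 [395.76 268.4    8.86]
0.81 [302.64 259.74   5.01]
```

View pics/w4.png

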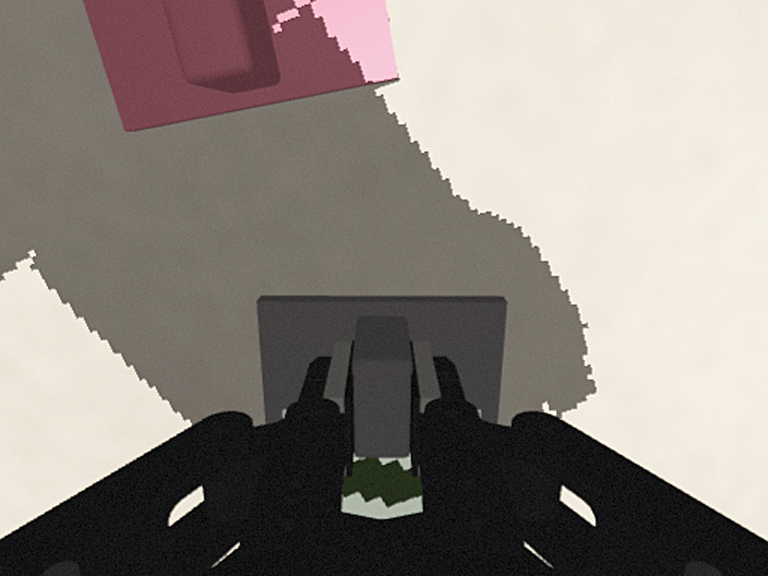

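The fin is held at opening 14.9 mm, TCP 27.5 mm above the underside. I lift 100 mm and check.

Call:
arm_command([
  {"linear": [0,0,-10],"delta_rot": [0,0,0],"gripper": 10},
  {"linear": [0,0,-30],"delta_rot": [0,0,0],"gripper": 10},
  {"linear": [0,0,-40],"delta_rot": [0,0,0],"gripper": 10},
  {"linear": [0,0,-30],"delta_rot": [0,0,0],"gripper": 10},
  {"linear": [0,0,0],"delta_rot": [0.2,0.2,8],"gripper": 10},
  {"linear": [0,0,0],"delta_rot": [0,0,8.7],"gripper": 10},
  {"linear": [0,0,0],"delta_rot": [0,0,0],"gripper": 10},
], newtons=100)

```text
time: 4.38
position: [395.7, 268.5, 144.1]
orientation: [3.14, 0.001, 2.528]
ft_force: [0.7, 0.0, -1.9]
grip_width: 14.3
```

```bash
sed -i 's/^goto.*/goto(eval(sys.argv[2]),179)/' look.py; python3 look.py w5 [480,-45,135]
```

```text
t 4.38 pos [395.72 268.46 144.09] ypr [179.89   0.04 144.82] F [ 0.73  0.04 -1.94] w 14.256211659839655
delta tool [-249.48 -207.66    8.91] rot [  0.09   0.07 -34.18]
0.66 [392.86 266.23 125.55]
0.63 [273.07 262.16   4.26]
```

View pics/w5.png

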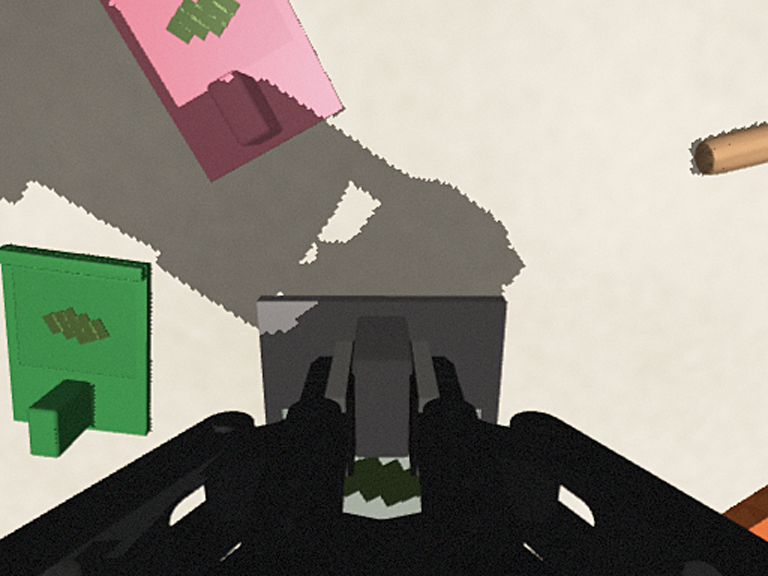

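Lifted and steady in the grip, but I turned the wrong way (tool z points down). I turn back 34° and carry it to the stage.

Call:
arm_command([
  {"linear": [0,0,0],"delta_rot": [0,0,-8.6],"gripper": 10},
  {"linear": [0,0,0],"delta_rot": [0,0,-8.6],"gripper": 10},
  {"linear": [0,0,0],"delta_rot": [0,0,-8.6],"gripper": 10},
  {"linear": [0,0,0],"delta_rot": [0,0,-8.6],"gripper": 10},
  {"linear": [-14,-50,0],"delta_rot": [0,0,0],"gripper": 10},
  {"linear": [-14,-50,0],"delta_rot": [0,0,0],"gripper": 10},
  {"linear": [-14,-50,0],"delta_rot": [0,0,0],"gripper": 10},
  {"linear": [-14,-50,0],"delta_rot": [0,0,0],"gripper": 10},
  {"linear": [-14,-50,0],"delta_rot": [0,0,0],"gripper": 10},
  {"linear": [-14,-50,0],"delta_rot": [0,0,0],"gripper": 10},
])

```text
time: 5.72
position: [489.1, -35.3, 143.2]
orientation: [3.141, -0.002, -3.098]
ft_force: [0.7, 0.7, -2.5]
grip_width: 14.3
```

Call:
arm_command([
  {"linear": [0,-14,0],"delta_rot": [0,0,0],"gripper": 10},
  {"linear": [0,0,0],"delta_rot": [0,0,0],"gripper": 10},
  {"linear": [0,0,0],"delta_rot": [0,0,0],"gripper": 10},
])

```text
time: 6.1
position: [489.6, -51.1, 142.7]
orientation: [3.14, -0.003, -3.097]
ft_force: [0.1, 0.0, -2.0]
grip_width: 14.2
```

```bash
python3 look.py w6 [480,-45,135]; python3 - <<'E'
from h import *
save(env.read_camera('scene'),'s6')
E
```

```text
t 6.1 pos [489.6  -51.11 142.65] ypr [ 179.91   -0.17 -177.44] F [ 0.13  0.04 -1.98] w 14.236820584795925
delta tool [9.29 6.52 7.69] rot [ 0.08 -0.17  3.56]
0.95 [485.47 -48.54 124.09]
0.85 [605.53 165.41   2.38]
0.73 [364.94  77.96   7.51]
```

View pics/w6.png

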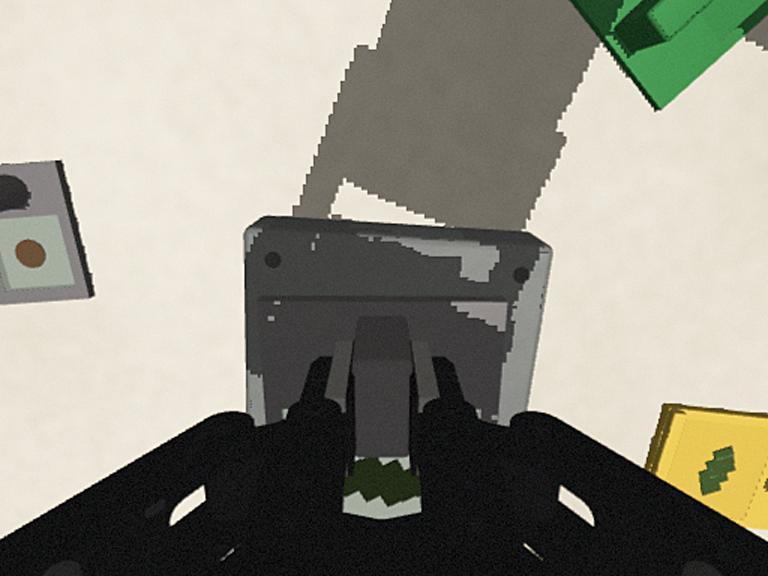

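View pics/s6.png

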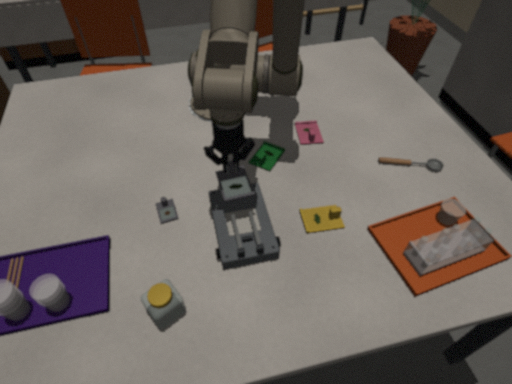

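The wrist view shows the stage's near end behind the slide, with screws at about (273,260) and (521,275). I zoom in to measure.

```bash
python3 - <<'E'
import numpy as np,cv2
im=np.load('w6.npy')[138:288,155:375];im=np.clip(im.astype(float)*2,0,255).astype('uint8')
cv2.imwrite('pics/w6c.png',cv2.resize(im[:,:,::-1],None,fx=3.6,fy=3.6,interpolation=2))
E
```

```text
(no output)
```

View pics/w6c.png

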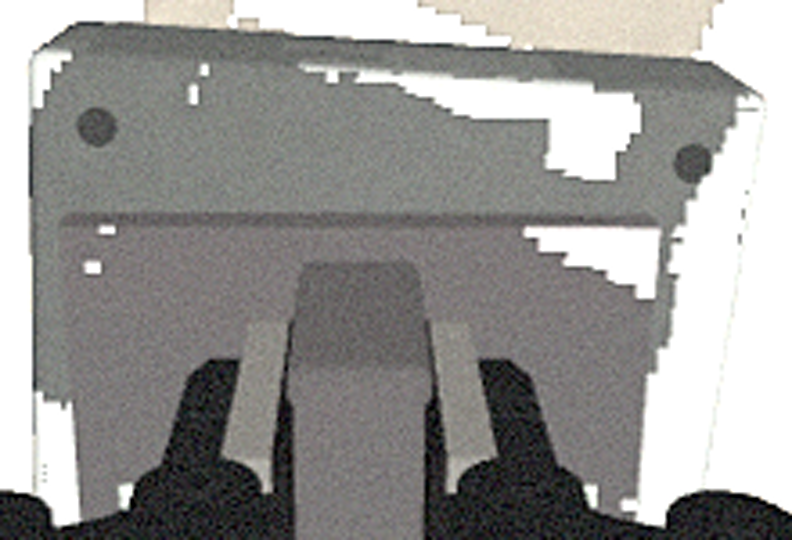

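```bash
python3 - <<'E'
from h import *
np.set_printoptions(precision=2,suppress=True)
T=np.load('Tw6.npy')
g=lambda x,y,z:ray('wrist',np.array([x/3.6+155,y/3.6+138]),z,T)
ang=lambda a,b:np.degrees(np.arctan2((b-a)[1],(b-a)[0]))
s1,s2=g(97,127,40),g(692,163,40);print('screws',s1,s2,np.linalg.norm(s1-s2),ang(s1,s2)-90,(s1+s2)/2)
c1,c2=g(32,57,40),g(765,99,40);print('near corners',c1,c2,np.linalg.norm(c1-c2),ang(c1,c2)-90,(c1+c2)/2)
l2=g(38,500,40);r2=g(703,490,40);print('sides yaw',ang(c1,l2),ang(c2,r2))
u=142.65-27.5
p1,p2=g(62,227,u+6),g(660,227,u+6);print('slide near',p1,p2,np.linalg.norm(p1-p2),ang(p1,p2)-90,(p1+p2)/2)
f1,f2=g(294,370,u+40),g(430,370,u+40);print('fin',f1,f2,(f1+f2)/2)
a=np.load('Tw6.npy');print(a[:3,3],tool()[:3,:3])
# screws in top image: crop px
G=lambda p,z:ray('top',np.array(((p[0]-360)/5+225,p[1]/5+85)),z)
print('top screws',G((440,511),40),G((698,511),40),G((441,69),40),G((695,70),40))
E
```

```text
screws [ 479.73 -103.4    40.  ] [481.95  15.95  40.  ] 119.37598999029868 -1.0630214742659945 [480.84 -43.73  40.  ]
near corners [ 466.12 -115.88   40.  ] [468.18  28.77  40.  ] 144.6632363735986 -0.8155357451208829 [467.15 -43.55  40.  ]
sides yaw -1.0787752506490353 -0.8202869836615362
slide near [471.93 -91.04 121.15] [468.45 -11.98 121.15] 79.1394200343012 2.5194242720395152 [470.19 -51.51 121.15]
fin [474.68 -58.56 155.15] [474.05 -44.16 155.15] [474.36 -51.36 155.15]
[418.12 -54.47 270.61] [[-1.   -0.04 -0.  ]
 [-0.04  1.    0.  ]
 [ 0.    0.   -1.  ]]
top screws [478.7   14.71  40.  ] [ 477.1 -104.3   40. ] [688.42  11.82  40.  ] [ 686.6  -107.99   40.  ]
```

Stage: yaw about -0.95°, stop at about (648.6,-46.5). The slide sits square in the jaws, with the bar end about 90.6 mm ahead of the TCP. I line it up above the near end.

Call:
arm_command([
  {"linear": [9,6,10],"delta_rot": [0,0,3.5],"gripper": 10},
  {"linear": [9,2,10],"delta_rot": [0,0,0],"gripper": 10},
  {"linear": [0,0,20],"delta_rot": [0,0,0],"gripper": 10},
  {"linear": [0,0,10],"delta_rot": [0,0,0],"gripper": 10},
  {"linear": [0,0,0],"delta_rot": [0,0,0],"gripper": 10},
])

```text
time: 6.88
position: [471.0, -39.6, 92.5]
orientation: [3.141, -0.001, 3.13]
ft_force: [0.7, -0.1, -1.4]
grip_width: 14.7
```

```bash
sed -i 's/,179)$/,179.05)/' look.py; python3 look.py w7 [472.5,-44,68.5]; python3 - <<'E'
import numpy as np,cv2
im=np.load('w7.npy')[138:288,155:375];im=np.clip(im.astype(float)*2,0,255).astype('uint8')
cv2.imwrite('pics/w7c.png',cv2.resize(im[:,:,::-1],None,fx=3.6,fy=3.6,interpolation=2))
E
```

```text
t 6.88 pos [470.95 -39.61  92.49] ypr [179.96  -0.04 179.32] F [ 0.65 -0.11 -1.43] w 14.680263815951651
delta tool [-1.62 -4.39 23.98] rot [ 0.04 -0.04  0.27]
0.88 [580.33 146.83   1.25]
0.78 [468.09 -42.12  72.17]
0.78 [366.13  68.85   7.56]
```

View pics/w7c.png

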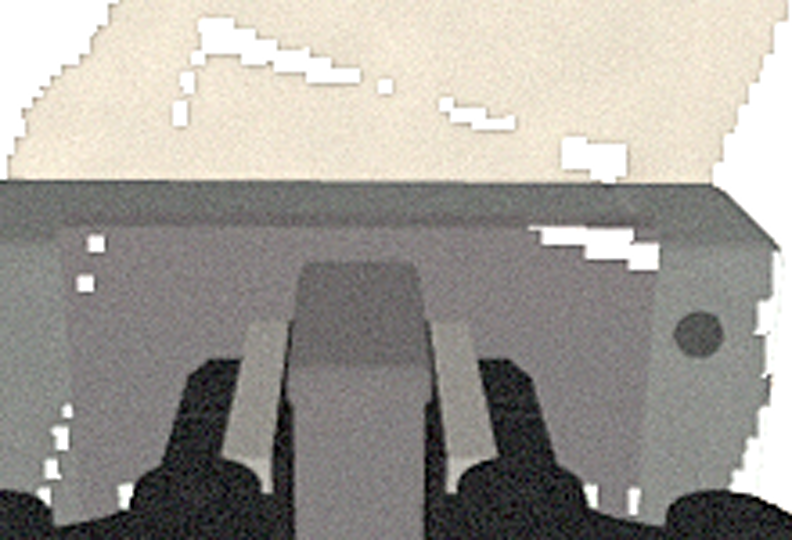

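Call:
arm_command([
  {"linear": [-1.5,-4.4,8],"delta_rot": [0,0,0.3],"gripper": 10},
  {"linear": [0,0,6],"delta_rot": [0,0,0],"gripper": 10},
  {"linear": [0,0,0],"delta_rot": [0,0,0],"gripper": 10},
])

```text
time: 7.35
position: [473.4, -44.9, 78.9]
orientation: [-3.141, 0.002, 3.124]
ft_force: [1.1, 0.7, -1.6]
grip_width: 14.6
```

```bash
python3 look.py w8 [472.5,-44,68.5]; python3 - <<'E'
import numpy as np,cv2
from h import *
np.set_printoptions(precision=2,suppress=True)
T=np.load('Tw7.npy');print('screw from w7',ray('wrist',np.array([699/3.6+155,334/3.6+138]),40,T))
im=np.load('w8.npy')[138:288,140:390];im=np.clip(im.astype(float)*2,0,255).astype('uint8')
cv2.imwrite('pics/w8c.png',cv2.resize(im[:,:,::-1],None,fx=3.2,fy=3.2,interpolation=2))
for c in ('scene','top'):
    im=env.read_camera(c);x0,y0,x1,y1=(190,150,300,275) if c=='scene' else (215,75,325,235)
    save(cv2.resize(im[y0:y1,x0:x1],None,fx=3.6,fy=3.6,interpolation=2),c[0]+'8')
a,b=cv2.imread('pics/s8.png'),cv2.imread('pics/t8.png')
h=max(a.shape[0],b.shape[0]);C=np.zeros((h,a.shape[1]+b.shape[1],3),'uint8');C[:a.shape[0],:a.shape[1]]=a;C[:b.shape[0],a.shape[1]:]=b;cv2.imwrite('pics/st8.png',C)
E
```

```text
t 7.35 pos [473.44 -44.88  78.94] ypr [-179.98    0.13  178.97] F [ 1.12  0.74 -1.56] w 14.6269307119032
delta tool [ 0.98  0.87 10.44] rot [-0.02  0.13 -0.08]
0.75 [580.19 128.49   1.64]
0.7 [468.53 -45.26  55.99]
0.62 [371.31  68.79   6.08]
screw from w7 [481.76  16.33  40.  ]
```

View pics/w8c.png

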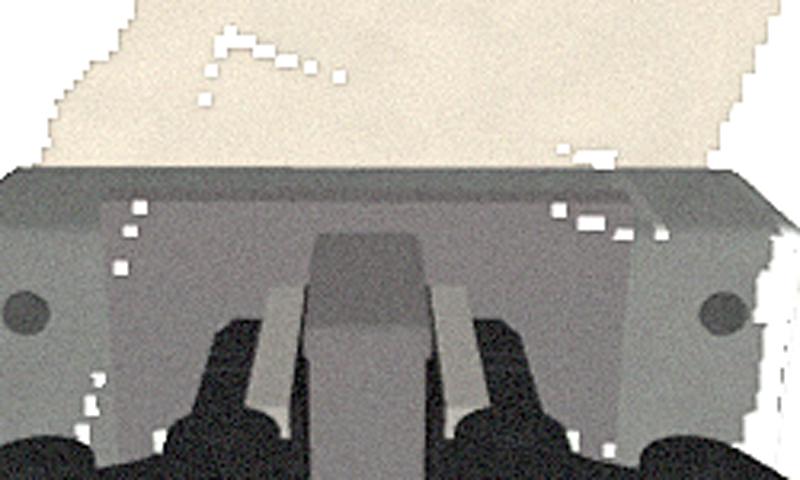

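View pics/st8.png

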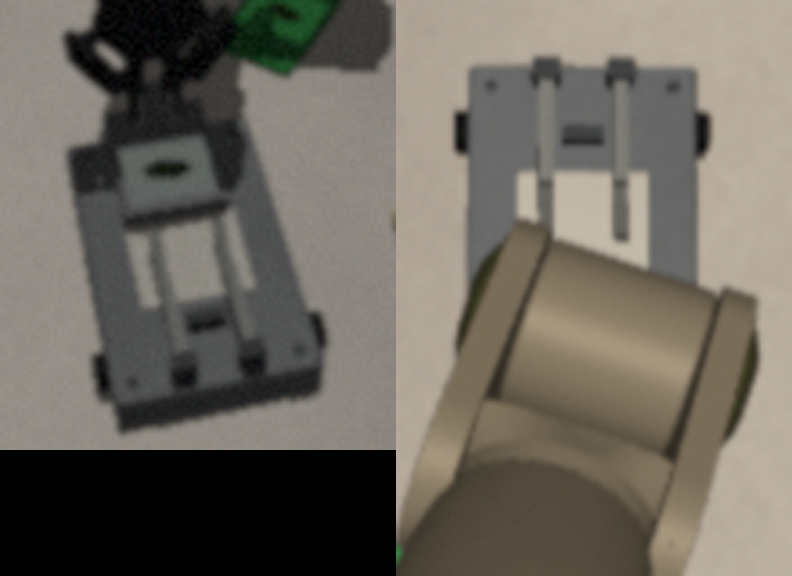

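Stage and slide are parallel: screws level at (26,313) and (722,313), slide tail parallel to them. The stage centre is about 1.2 mm to +y. I nudge and lower.

Call:
arm_command([
  {"linear": [0,1.2,3],"delta_rot": [0,0.1,0],"gripper": 10},
  {"linear": [0,0,4],"delta_rot": [0,0,0],"gripper": 10},
  {"linear": [0,0,2],"delta_rot": [0,0,0],"gripper": 10},
  {"linear": [0,0,0],"delta_rot": [0,0,0],"gripper": 10},
])

```text
time: 8.05
position: [473.8, -43.5, 70.0]
orientation: [-3.141, 0.002, 3.124]
ft_force: [0.7, -0.2, -2.0]
grip_width: 14.6
```

```bash
python3 look.py w9 [472.5,-44,68]
```

```text
t 8.05 pos [473.78 -43.47  70.  ] ypr [-179.96    0.1   179.  ] F [ 0.71 -0.19 -1.99] w 14.634600672066192
delta tool [ 1.27 -0.55  1.99] rot [-0.04  0.1  -0.05]
0.92 [376.82  67.65   9.06]
0.64 [472.16 -40.91  50.83]
0.57 [575.87 128.61   4.16]
```

Call:
arm_command([
  {"linear": [0.5,0,1.2],"delta_rot": [0,0,0],"gripper": 10},
  {"linear": [0,0,1],"delta_rot": [0,0,0],"gripper": 10},
  {"linear": [0,0,1],"delta_rot": [0,0,0],"gripper": 10},
])

```text
time: 8.52
position: [473.4, -43.6, 67.6]
orientation: [-3.14, 0.003, 3.124]
ft_force: [-5.7, 0.7, 16.6]
grip_width: 14.2
```

Contact: the slide lies on the stage (Fz about 17 N at TCP z 67.6). I ease the pressure and start pushing straight in along tool -x.

Call:
arm_command([
  {"linear": [0,0,-0.6],"delta_rot": [0,0,0],"gripper": 10},
  {"linear": [-5,0,0],"delta_rot": [0,0,0],"gripper": 10},
  {"linear": [-6,0,0],"delta_rot": [0,0,0],"gripper": 10},
  {"linear": [-6,0,0],"delta_rot": [0,0,0],"gripper": 10},
])

```text
time: 9.02
position: [491.5, -44.0, 68.2]
orientation: [-3.14, 0.003, 3.124]
ft_force: [-0.2, -0.1, -1.2]
grip_width: 14.5
```

```bash
python3 - <<'E'
from h import *
np.set_printoptions(precision=2,suppress=True)
x=env.state()['position'][0]
goto([x,-43.5-(x-473.4)*0.0166,68],179.05)
E
```

```text
t 9.03 pos [491.49 -43.99  68.18] ypr [-179.93    0.17  178.99] F [-0.21 -0.15 -1.21] w 14.494906193006077
delta tool [0.   0.19 0.18] rot [-0.07  0.17 -0.06]
```

Call:
arm_command([
  {"linear": [-6,0,0.2],"delta_rot": [0,0.1,0],"gripper": 10},
  {"linear": [-6,0,0],"delta_rot": [0,0,0],"gripper": 10},
  {"linear": [-6,0,0],"delta_rot": [0,0,0],"gripper": 10},
  {"linear": [-5,0,0],"delta_rot": [0,0,0],"gripper": 10},
])

```text
time: 9.52
position: [516.3, -44.4, 67.9]
orientation: [-3.14, 0.001, 3.124]
ft_force: [-1.3, 1.1, 0.0]
grip_width: 14.7
```

```bash
cat > st.py <<'E'
from h import *
import sys
np.set_printoptions(precision=2,suppress=True)
x=env.state()['position'][0]
goto([x,-43.5-(x-473.4)*0.0166,68],179.05)
print('bar end before stop',648.6-x-90.6)
n=sys.argv[1]
for c in ('scene','wrist'):
    im=env.read_camera(c);x0,y0,x1,y1=(190,150,300,275) if c=='scene' else (140,138,390,288)
    f=4 if c=='scene' else 1.4
    save(cv2.resize(im[y0:y1,x0:x1],None,fx=f,fy=f,interpolation=2),c[0]+n)
a,b=cv2.imread('pics/s%s.png'%n),cv2.imread('pics/w%s.png'%n)
h=max(a.shape[0],b.shape[0]);C=np.zeros((h,a.shape[1]+b.shape[1],3),'uint8');C[:a.shape[0],:a.shape[1]]=a;C[:b.shape[0],a.shape[1]:]=b;cv2.imwrite('pics/sw%s.png'%n,C)
E
python3 st.py 10
```

```text
t 9.53 pos [516.32 -44.4   67.93] ypr [-179.93    0.06  179.  ] F [-1.28  1.07  0.02] w 14.690386777843196
delta tool [ 0.    0.18 -0.07] rot [-0.07  0.06 -0.05]
bar end before stop 41.678725187517585
```

View pics/sw10.png

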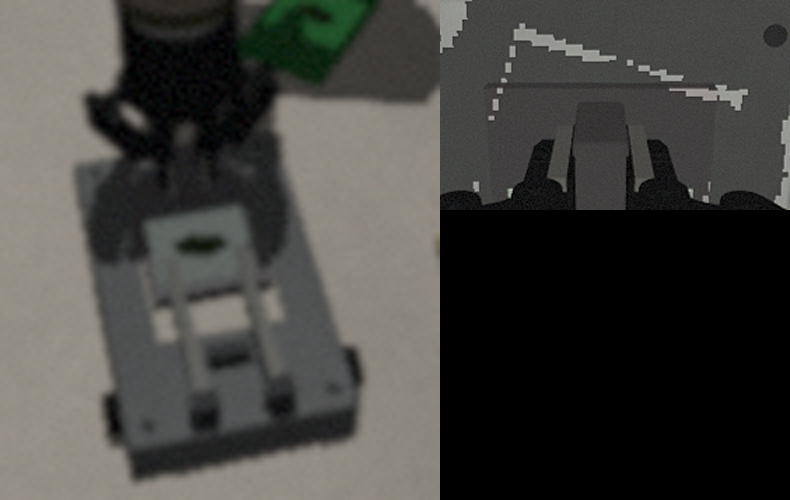

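The bar is now just under the clip toes (scene crop (215,290)), and the slide is flat and square. I keep pushing.

Call:
arm_command([
  {"linear": [-5,0,0],"delta_rot": [0,0,0],"gripper": 10},
  {"linear": [-5,0,0],"delta_rot": [0,0,0],"gripper": 10},
  {"linear": [-5,0,0],"delta_rot": [0,0,0],"gripper": 10},
])

```text
time: 10.0
position: [523.4, -43.7, 68.0]
orientation: [3.141, -0.019, 3.125]
ft_force: [-23.7, -1.6, 20.5]
grip_width: 14.2
```

```bash
python3 st.py 11
```

```text
t 10.0 pos [523.36 -43.69  68.  ] ypr [179.97  -1.12 179.05] F [-23.65  -1.64  20.5 ] w 14.231055447007769
delta tool [-0.01 -0.64 -0.  ] rot [ 0.03 -1.12 -0.  ]
bar end before stop 34.635421008304235
```

View pics/sw11.png

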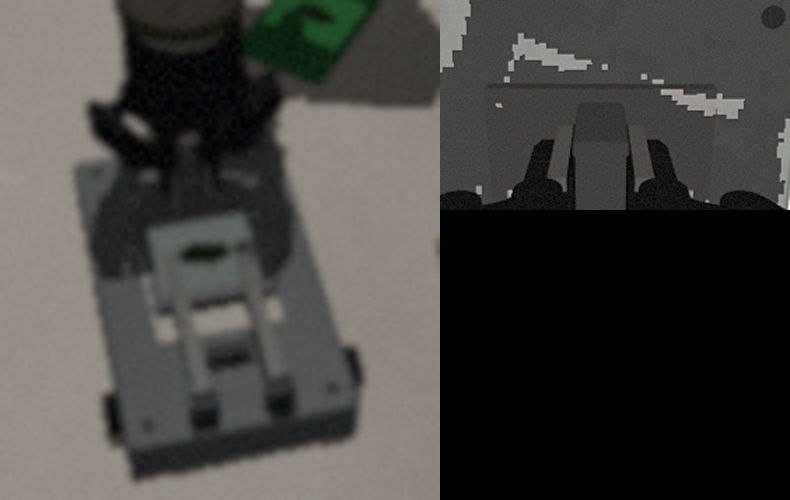

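The toes resist with 24 N of push, and the nose is tilted 1.1° down. I relieve the downward pressure, correct the pitch and go on in small steps.

Call:
arm_command([
  {"linear": [-3,-0.3,-0.8],"delta_rot": [0,-1,0],"gripper": 10},
  {"linear": [-5,0,0],"delta_rot": [0,-0.6,0],"gripper": 10},
], newtons=120)

```text
time: 10.35
position: [525.5, -43.2, 68.2]
orientation: [3.139, -0.005, 3.125]
ft_force: [-16.5, -1.3, 5.7]
grip_width: 14.2
```

```bash
python3 - <<'E'
from h import *
np.set_printoptions(precision=2,suppress=True)
x=env.state()['position'][0]
goto([x,-43.5-(x-473.4)*0.0166,68],179.05);print(558-x, env.state()['ft_torque'])
E
```

```text
t 10.35 pos [525.53 -43.25  68.22] ypr [179.86  -0.31 179.07] F [-16.53  -1.33   5.71] w 14.15109775095916
delta tool [-0.02 -1.12  0.22] rot [ 0.14 -0.31  0.02]
32.469297644222024 [-0.32  2.33 -0.12]
```

Call:
arm_command([
  {"linear": [-7,-0.5,0],"delta_rot": [0,-0.4,0],"gripper": 10},
  {"linear": [-7,-0.5,0],"delta_rot": [0,-0.4,0],"gripper": 10},
])

```text
time: 10.6
position: [529.8, -42.9, 67.7]
orientation: [3.136, -0.016, 3.127]
ft_force: [-32.5, 0.4, 25.0]
grip_width: 14.3
```

```bash
cat > p.py <<'E'
from h import *
np.set_printoptions(precision=2,suppress=True)
x=env.state()['position'][0]
goto([x,-43.5-(x-473.4)*0.0166,68],179.05);print(558-x, env.state()['ft_torque'])
E
python3 p.py
```

```text
t 10.6 pos [529.82 -42.91  67.67] ypr [179.7   -0.9  179.15] F [-32.54   0.4   24.99] w 14.295421199416989
delta tool [-0.02 -1.53 -0.33] rot [ 0.3  -0.9   0.09]
28.183413778677505 [-0.43  3.93 -0.16]
```

The tool is pressing down with 25 N. I lift a little to cut stage friction before going on.

Call:
arm_command([
  {"linear": [-1,-0.5,-1.5],"delta_rot": [0,-1,0],"gripper": 10},
  {"linear": [-4,-0.5,-0.8],"delta_rot": [0,-0.8,0],"gripper": 10},
])

```text
time: 10.85
position: [530.0, -43.0, 68.6]
orientation: [3.134, 0.004, 3.127]
ft_force: [-18.0, -0.4, -2.9]
grip_width: 14.1
```

```bash
python3 p.py; python3 st.py 12
```

```text
t 10.85 pos [529.99 -43.03  68.62] ypr [179.57   0.2  179.16] F [-18.    -0.41  -2.93] w 14.06244678917546
delta tool [-0.02 -1.41  0.61] rot [0.43 0.2  0.11]
28.00542677658609 [-0.22  3.16 -0.1 ]
t 10.85 pos [529.99 -43.03  68.62] ypr [179.57   0.2  179.16] F [-18.    -0.41  -2.93] w 14.06244678917546
delta tool [-0.02 -1.41  0.61] rot [0.43 0.2  0.11]
bar end before stop 28.00542677658612
```

View pics/sw12.png

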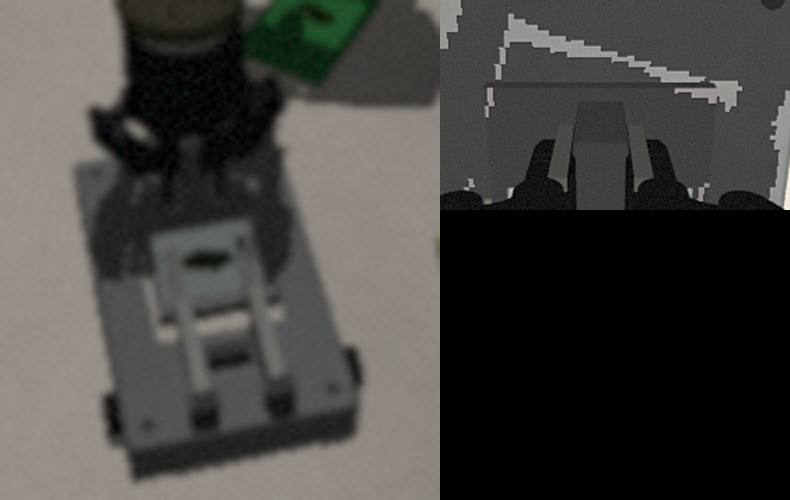

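Still square and not slipping in the grip; the bar is about 28 mm before the stop. I continue.

Call:
arm_command([
  {"linear": [-7,-0.5,0],"delta_rot": [0.3,-0.2,0],"gripper": 10},
  {"linear": [-7,-0.5,-0.3],"delta_rot": [0.2,-0.4,0],"gripper": 10},
  {"linear": [-7,-0.5,-0.6],"delta_rot": [0,-0.6,0],"gripper": 10},
])

```text
time: 11.32
position: [531.7, -42.6, 68.3]
orientation: [3.139, -0.025, 3.129]
ft_force: [-37.3, -2.4, 24.7]
grip_width: 14.0
```

```bash
python3 p.py
```

```text
t 11.32 pos [531.71 -42.62  68.3 ] ypr [179.83  -1.41 179.29] F [-37.27  -2.43  24.69] w 13.972043300359061
delta tool [-0.03 -1.85  0.3 ] rot [ 0.17 -1.41  0.24]
26.29335522511269 [-0.63  4.65 -0.25]
```

Progress is slow (1.7 mm at 37 N), so I look closely before pushing harder.

```bash
python3 - <<'E'
from h import *
np.set_printoptions(precision=1,suppress=True)
im=env.read_camera('scene')
for l in ('clip_left','clip_right','slide_center','stage_stop'):
    for d in env.find_in(l,'scene')[:2]: print(l,round(d['conf'],2),w('scene',d['location']))
cr=np.clip(im[195:265,205:280].astype(float)*1.5,0,255).astype('uint8')
save(cv2.resize(cr,None,fx=8,fy=8,interpolation=cv2.INTER_CUBIC),'s13')
for P in ((648.6,-46.5,40),(622,-46,52),(622,-6,52),(622,-86,52)): print(P,(proj('scene',np.array(P))-[205,195])*8)
E
```

```text
clip_left 0.52 [635.6 -23.8  65.3]
clip_right 0.44 [634.8 -70.2  60.6]
slide_center 0.96 [264.4 261.7   6.3]
slide_center 0.89 [341.7  95.6   4.4]
stage_stop 0.65 [647.1 -60.   40.1]
(648.6, -46.5, 40) [330.2 337.8]
(622, -46, 52) [312.4 250.4]
(622, -6, 52) [430.8 226.1]
(622, -86, 52) [192.6 274.9]
```

View pics/s13.png

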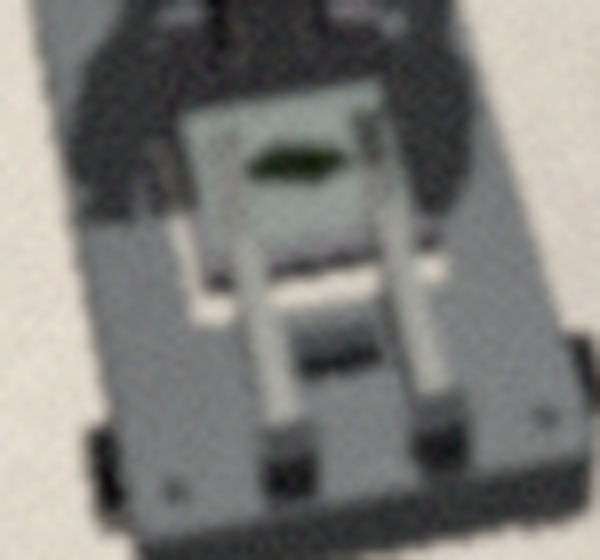

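The bar end is at about (315,278), roughly 24 mm before the stop, so it is at the clip noses and at the peak of the climb. I lift about 1 mm to unload the stage, then push with larger steps.

Call:
arm_command([
  {"linear": [-3,-0.8,-1.6],"delta_rot": [0.1,-1.4,0],"gripper": 10},
  {"linear": [-8,-0.8,-1.2],"delta_rot": [0,-0.8,0],"gripper": 10},
])

```text
time: 11.82
position: [546.2, -44.3, 70.5]
orientation: [3.14, 0.023, 3.129]
ft_force: [-2.8, 0.6, -4.8]
grip_width: 13.9
```

```bash
python3 p.py
```

```text
t 11.82 pos [546.23 -44.32  70.47] ypr [179.9    1.31 179.26] F [-2.85  0.61 -4.76] w 13.915668215651262
delta tool [ 0.05 -0.4   2.47] rot [0.1  1.31 0.21]
11.768644910600074 [ 0.    0.76 -0.03]
```

It went through: force down to 3 N, bar about 12 mm before the stop. I level the slide, set it down and nudge it a little further.

Call:
arm_command([
  {"linear": [0,-0.3,1],"delta_rot": [0,1.1,0.2],"gripper": 10},
  {"linear": [-4,0,0.8],"delta_rot": [0,0.2,0],"gripper": 10},
  {"linear": [0,0,0.5],"delta_rot": [0,0,0],"gripper": 10},
])

```text
time: 12.2
position: [551.7, -44.9, 67.9]
orientation: [3.14, -0.0, 3.125]
ft_force: [-2.9, 0.7, 1.7]
grip_width: 13.9
```

```bash
python3 p.py;python3 st.py 14;python3 - <<'E'
from h import *
im=env.read_camera('scene')
cr=np.clip(im[195:265,205:280].astype(float)*1.5,0,255).astype('uint8')
save(cv2.resize(cr,None,fx=8,fy=8,interpolation=cv2.INTER_CUBIC),'s15')
E
```

```text
t 12.2 pos [551.72 -44.92  67.88] ypr [179.91  -0.01 179.04] F [-2.95  0.74  1.75] w 13.871884217959057
delta tool [ 0.    0.12 -0.12] rot [ 0.09 -0.01 -0.01]
6.27592881149576 [ 0.08  0.26 -0.  ]
t 12.2 pos [551.72 -44.92  67.88] ypr [179.91  -0.01 179.04] F [-2.95  0.74  1.75] w 13.871884217959057
delta tool [ 0.    0.12 -0.12] rot [ 0.09 -0.01 -0.01]
bar end before stop 6.275928811495788
```

View pics/s15.png

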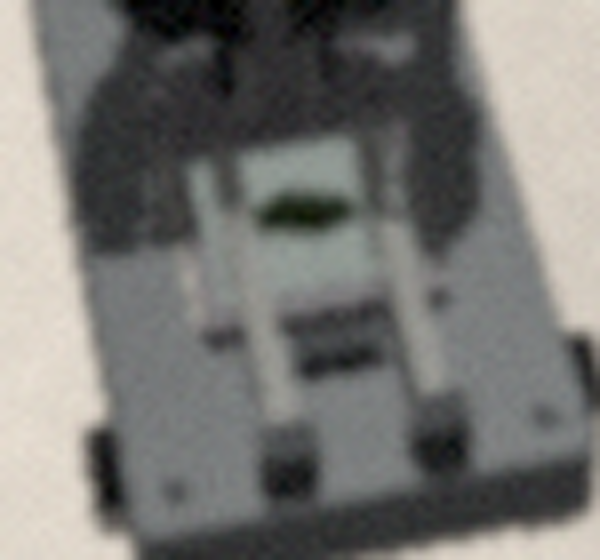

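View pics/w14.png

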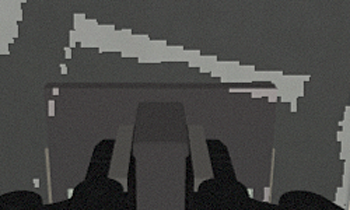

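Both clips now lie past the bar, symmetric, with their toes over the glass. The bar sits just before the stop and the slide is flat and square. I release and go straight up.

Call:
arm_command([
  {"linear": [0,0,0],"delta_rot": [0,0,0],"gripper": 30},
  {"linear": [0,0,0],"delta_rot": [0,0,0],"gripper": 45},
  {"linear": [0,0,0],"delta_rot": [0,0,0],"gripper": 45},
  {"linear": [0,0,0],"delta_rot": [0,0,0],"gripper": 45},
])

```text
time: 12.85
position: [552.9, -45.3, 69.0]
orientation: [3.141, 0.005, 3.125]
ft_force: [0.8, -0.9, -0.4]
grip_width: 44.9
```

Call:
arm_command([
  {"linear": [0,0,-20],"delta_rot": [0,0,0],"gripper": 45},
  {"linear": [0,0,-50],"delta_rot": [0,0,0],"gripper": 45},
  {"linear": [10,0,-50],"delta_rot": [0,0,0],"gripper": 45},
  {"linear": [60,0,-10],"delta_rot": [0,0,0],"gripper": 45},
  {"linear": [60,0,0],"delta_rot": [0,0,0],"gripper": 45},
  {"linear": [60,0,0],"delta_rot": [0,0,0],"gripper": 45},
  {"linear": [0,50,0],"delta_rot": [0,0,0],"gripper": 45},
  {"linear": [0,60,0],"delta_rot": [0,0,0],"gripper": 45},
  {"linear": [0,60,0],"delta_rot": [0,0,0],"gripper": 45},
  {"linear": [0,0,0],"delta_rot": [0,0,0],"gripper": 45},
])

```text
time: 14.1
position: [360.7, 130.1, 202.8]
orientation: [-3.14, 0.011, 3.117]
ft_force: [0.0, -0.4, -0.6]
grip_width: 45.1
```

```bash
python3 p.py;python3 - <<'E'
from h import *
np.set_printoptions(precision=1,suppress=True)
im=env.read_camera('scene')
cr=np.clip(im[190:265,200:285].astype(float)*1.5,0,255).astype('uint8')
save(cv2.resize(cr,None,fx=7,fy=7,interpolation=cv2.INTER_CUBIC),'s16')
im=env.read_camera('top')
for l in ('slide_center','clip_left','clip_right','stage_stop','short_center'):
    for d in env.find_in(l,'top')[:4]: print(l,round(d['conf'],2),w('top',d['location']))
save(cv2.resize(im[85:200,225:310],None,fx=5,fy=5,interpolation=cv2.INTER_CUBIC),'t16')
E
```

```text
t 14.1 pos [360.65 130.11 202.82] ypr [-179.91    0.65  178.57] F [ 0.01 -0.38 -0.56] w 45.09290029940266
delta tool [  -2.77 -171.46  135.14] rot [-0.1   0.64 -0.48]
197.34549947794312 [-0.05 -0.03  0.  ]
slide_center 0.77 [263.7 247.5   8.6]
slide_center 0.72 [611.9 177.6   6.7]
slide_center 0.65 [581.8 -50.4  46.7]
slide_center 0.63 [332.8  75.8   4.6]
clip_left 0.62 [639.1 -20.2  60.7]
clip_right 0.61 [640.5 -74.3  61.9]
stage_stop 0.62 [640.6 -74.2  63.6]
short_center 0.76 [ 483.9 -249.2    5.1]
```

View pics/s16.png

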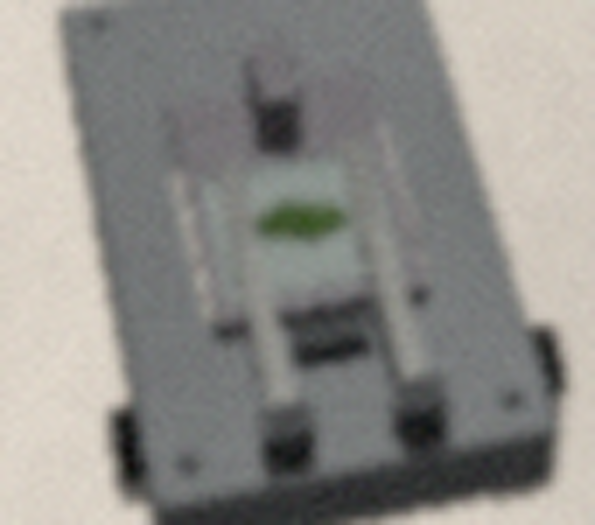

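View pics/t16.png

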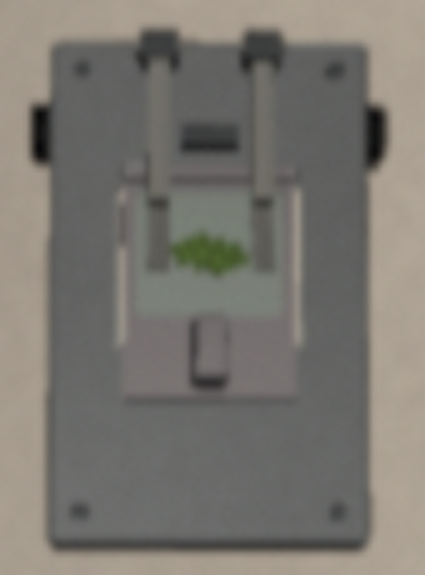

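```bash
python3 - <<'E'
from h import *
np.set_printoptions(precision=1,suppress=True)
G=lambda p,z:ray('top',np.array((p[0]/5+225,p[1]/5+85)),z)
ne=(G((47,548),40)+G((369,548),40))/2
t=(G((121,399),46)+G((298,399),46))/2
b=(G((124,161),52)+G((298,164),52))/2
print('stage near',ne,'tail',t,'bar end',b,'stop x',ne[0]+185,'gap from tail',ne[0]+185-t[0]-110,'gap from bar',ne[0]+185-b[0])
print('slide lines',G((121,399),46),G((298,399),46))
save(env.read_camera('scene'),'s17')
E
```

```text
stage near [460.8 -44.   40. ] tail [529.2 -45.7  46. ] bar end [639.3 -48.1  52. ] stop x 645.7605082969275 gap from tail 6.568697846606824 gap from bar 6.443299165855137
slide lines [529.7  -4.9  46. ] [528.7 -86.5  46. ]
```

View pics/s17.png

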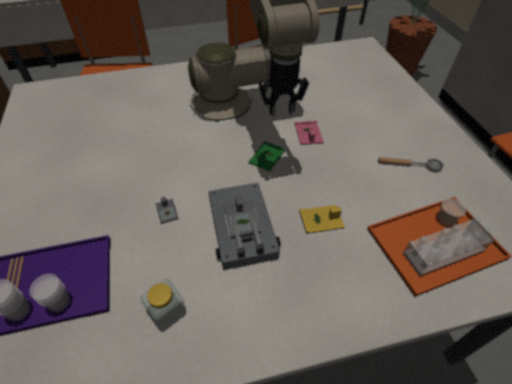

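The bar end is about 6.5 mm before the stop by both tail and bar. The slide is straight, both clips lie on the glass, and the short slide and the look-alikes have not moved. I hand in.

```bash
python3 -c "
from h import *
print(env.hand_in())"
```

```text
the job is handed in; nothing more can be done
None
```

I picked up the grey long slide by its fin, laid it on the near end of the stage, and pushed it straight in until both clips passed over the bar. Then I released it, moved the arm clear and handed the job in at about 14 s on the clock.

**Last checks:**
- **Position:** the top picture puts the bar end about 6.5 mm before the stop, measured from both the tail and the bar. That is well inside the 16 mm limit.
- **Lie:** the slide is square to the stage to within about 1°, and the two measurements agree with it lying flat.
- **Clips:** both look alike, with their toes on the glass behind the bar. I judged this from the pictures and from the push force, which dropped to about 3 N; the clip angles themselves could not be read.
- **Other things:** the short slide and the coloured look-alikes look unmoved. The gripper touches nothing.

**What went less smoothly:**
- **Push force:** it reached about 37 N before the clips gave way, against the 5 to 15 N stated. I was also pressing the slide onto the stage with up to 25 N. Lifting about 1 mm and levelling it freed it.
- **Tilt:** the slide tilted by up to about 1.4° during the push and was levelled before release.
- **Cameras:** the wrist and top cameras disagreed by about 3 mm. I used the wrist readings for the grasp and alignment.
- **Other slips:** I first turned the slide the wrong way while it was held in the air, and the first move call was refused for missing values. Neither had any effect on the result.

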